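# Prop the airbrush compressor's hood open

## Robot

A 7-joint arm with a two-finger parallel gripper is mounted at the origin on the work surface. World frame = base frame: x ahead of the robot, y to its left, z up, the work surface at z = 0. Lengths are in m, angles in rad, forces in N, time in s.
With the tool pointing down it reaches from about 0.4 to 0.85 m from the base axis. Payload 4.5 kg.
Tool frame: the origin (TCP) lies at the very end of the fingers, on their centre line; the grasp point (between the pads) lies 19 mm behind it (r.pinch_z is the distance from the TCP to the grasp point, in m); z points along the fingers, y is the line along which they close (so a half turn about z gives the same grasp; the last joint's range is limited). The gripper opens to 88 mm and grips with 3 to 60 N. Pads are 18 mm wide; open, the fingers measure 123 mm over their backs; the gripper's body (75 mm by 187 mm) begins 45 mm behind the grasp point.
Start: joints at [1.196, 0.689, -0.195, 1.565, 0.157, 0.902, -0.215], TCP at [0.248, -0.574, 0.239] pointing down, gripper open.
Joint ranges: [-3.01, 3.01], [-0.46, 2.08], [-1.47, 1.51], [0.13, 2.56], [-1, 4.14], [0.04, 2.09], [-2.66, 2.66]. Speed limits (rad/s): [2.57, 2.57, 3.14, 3.14, 3.14, 3.14, 3.14].

## Interface

Orientations are given as a unit quaternion [x, y, z, w].
In Python, from plant import r, cams gives the robot as it stands.
- The arm moves only by the shell command python3 -m pendant 'ROWS' [FORCE]. ROWS is JSON, a list of rows, each a list of 3 entries, a list of its own where there are three numbers: the closure, from -1 (fully open) to 1 (shut), then the shift along the tool's x, y, z in mm, then the turn, a rotation vector about the tool's x, y, z in degrees. A call has 1 to 8 rows; each row shifts and turns the commanded pose from where the row before left it, along the tool's axes as they then stand; what a row does not reach is not made up. A row lasts 1/8 s, in which the tool goes at most 62.5 mm and 10.7 degrees, less where a joint would pass 70% of its speed; a pose out of reach is approached as far as the arm can. A call with a gripper value outside its range is refused whole. The fingers move at their own pace and stop on an object; FORCE is the grip in N (left out, the last holds). Time passes only in rows, so rows that do not move let the fingers close. It gives the time, the measured TCP pose, the force, the opening and the grip force at its end, in the units of the state.
- r.get_state(): the state, without advancing time (a new reading comes with each control period).
- cams.snapshot(name): name is "scene" or "side" or "wrist"; returns a dict with "img" (400x640x3 uint8, red, green, blue), "camera_matrix" (3x3 intrinsics, pixels), "D" ([k1, k2, p1, p2, k3] as OpenCV has them; the pictures are not rectified), "camera_from_world" (4x4, takes a point from world to camera coordinates); the wrist camera has in their place "tool_from_camera" (4x4, takes a point from camera to tool coordinates, whose origin is the TCP and whose axes are the flange's). Camera axes: x right, y up, looking along -z (the intrinsics and any distortion apply to the point x, -y, -z); pixel columns grow to the right and rows downward; lengths in m; the calibration is good to about 2 mm. A picture is of the moment at which its call begins: read the wrist's pose just before it. There is no depth.
- r.finish_job(): hands the job in; it is judged then, once.
The state is a dict: "clock": time; "q": joint angles; "qd": joint speeds; "joint_torque": joint torques, N m; "tool_pos": TCP position; "eef_rot": TCP orientation; "contact_force": force on the tool from outside, world axes, zero at the start; "moment": the same for the moment, N m; "opening": opening from 0.0 (shut) to 1.0 (fully open); "finger_force": force on a finger pad.
Only numpy, scipy, OpenCV 4.12 (cv2) and the standard library are available. Lean on these libraries where they do the work, as an engineer would, in place of code of your own. Each camera call takes 0.05 s, during which the arm holds its last target. There are 200 camera calls.

## Task

The hood of the airbrush compressor has been lifted and stands up only on its stiff hinge. Swing the prop rod on the compressor's side up under the hood, then tip the hood forward so that its socket comes to rest on the rod's ball end and the rod holds the hood open; do not let the hood drop shut.

Things in the scene. Friction and masses are not known exactly. Their poses are not given: they have to be found in the camera images.
- prop_grip (a point): Centre of the prop rod's grip: black rubber sleeve, 14 mm thick, 50 long, level, sticking out from the compressor's right side. Axes: x along the rod to its ball, y along the sleeve to the compressor. The rod's level pivot axis, along y, is 95 mm back along -x; the rod, 8 mm steel, is 62 mm along +y. It stays where left (1 to 2 N moves it). Starts 0 to 15 degrees above level; 66 when propping; stop at 68.
- prop_tip (a point): Centre of the 12 mm steel ball at the rod's free end, 153 mm from the pivot. Same axes as the grip. The rod swings only in an upright plane along the compressor's right side (seen with the hood's hinge at the back), leaning towards the hinge. Set at 60 to 68 degrees above level, the ball is caught by the socket when the hood comes down.
- hood_socket (a point): Seat of the ball's centre in the socket: a steel trough like an upside-down V, mouth 55 mm wide, on the outside of the hood's right side, 150 mm from the hinge line. Same axes as the hood. While the hood stands high, it is clear above the rod's swing.
- hood: Black hood 280 mm wide, 215 hinge to free edge, 40 deep, on a grey box 100 high. Origin: middle of hinge line, 100 mm up. Axes: -x to the free edge, y along the hinge, z out of the outer face (upper outer edge: x -215, z 40). Tilt of z = opening: 67 to 74 degrees at first, 40 propped. Stays up above about 62; 1 to 2 N forward on the outer face near that edge tips it, then it sinks in 1 s onto the rod, or shut.

How it is judged:
By the outcome, as a careful person would: the job done as asked, in the order asked, and still so for the second after the job is handed in, with the robot touching nothing.
It also fails if it takes over 48 s, if anything falls off the work surface, if the arm or the gripper's body presses on something with over 40 N, if the wrist force passes 120 N, or if a joint passes its speed limit or range.

## Working session

There is one attempt and no reset: what is moved stays moved. The work goes in short steps, Python scripts to look and compute and a shell command to move; the robot and the scene stay as the last step left them, time stands still between calls to the robot, and variables do not carry over. Pictures are saved under pics/ and viewed, at most 10 in all, crops included, and the job is handed in when it is done.

```bash
ls; mkdir -p pics; cat > h.py <<'E'
import numpy as np, cv2, json
from plant import r, cams
from scipy.spatial.transform import Rotation as R
E
python3 - <<'E'
from h import *
s=r.get_state(); print(s['clock'],s['tool_pos'],s['eef_rot'],s['contact_force'])
import pickle
for n in ['scene','side','wrist']:
    d=cams.snapshot(n); pickle.dump(d,open(f'pics/{n}0.pkl','wb'))
    cv2.imwrite(f'pics/{n}0.png',d['img'][:,:,::-1])
    if n!='wrist':
        c=d['camera_from_world'];print(n,-c[:3,:3].T@c[:3,3],d['D'])
E
```

```text
pics
0.0 [ 0.24814772 -0.57294601  0.23791367] [ 9.79173887e-01  2.03021325e-01 -2.48392049e-04 -8.82624313e-04] [-0.4470376   0.45365023 -0.85959419]
scene [ 1.15122296 -0.07412792  0.55510735] [0.00989563 0.         0.         0.         0.        ]
side [ 0.41117019 -0.40635277  0.55288419] [-0.04735301  0.          0.          0.          0.        ]
```

View pics/scene0.png

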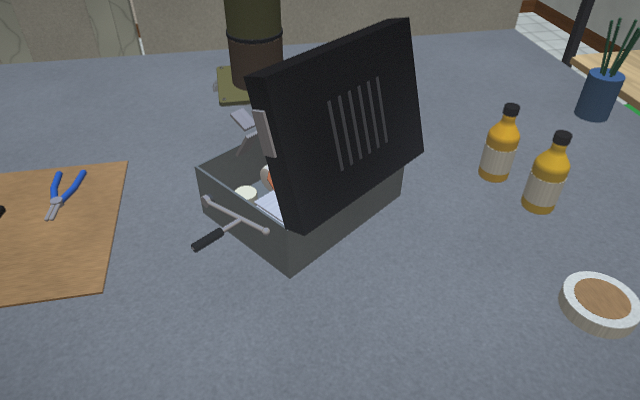

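View pics/side0.png

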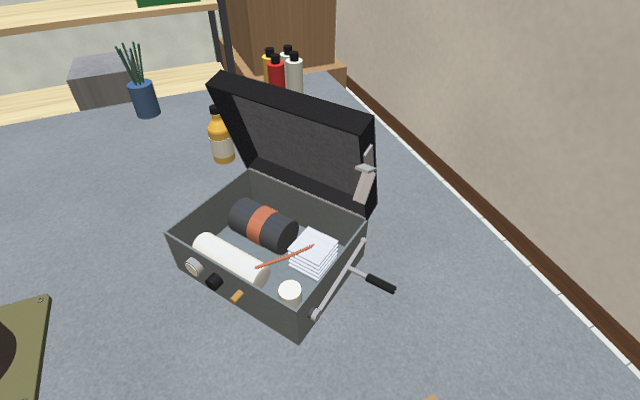

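```bash
python3 - <<'E'
import cv2
a=cv2.imread('pics/scene0.png')[10:285,180:440]; b=cv2.imread('pics/side0.png')[60:350,150:410]
cv2.imwrite('pics/c1.png',cv2.resize(a[:200],None,fx=3,fy=3,interpolation=cv2.INTER_CUBIC))
cv2.imwrite('pics/c2.png',cv2.resize(b[0:290],None,fx=2.05,fy=2.05,interpolation=cv2.INTER_CUBIC)) 
a2=cv2.imread('pics/scene0.png')[150:285,180:440]
cv2.imwrite('pics/c3.png',cv2.resize(a2,None,fx=3,fy=3,interpolation=cv2.INTER_CUBIC))
E
```

```text
(no output)
```

View pics/c1.png

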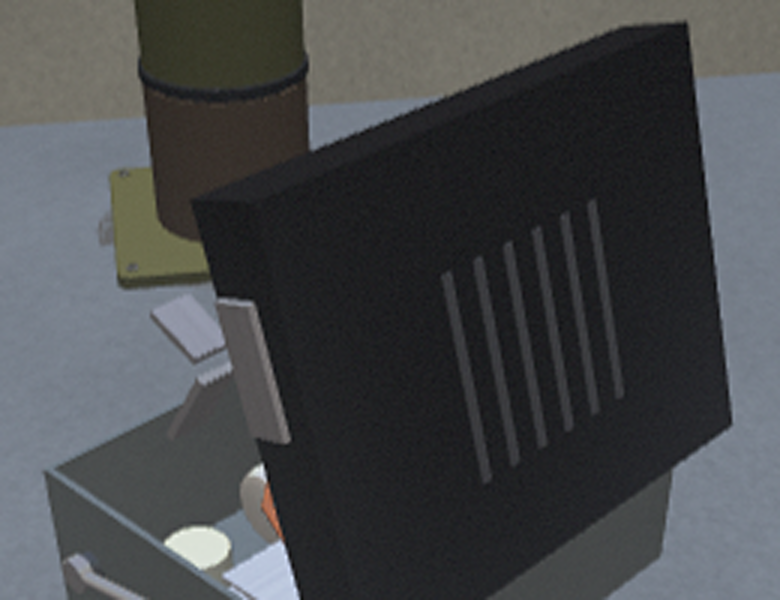

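View pics/c2.png

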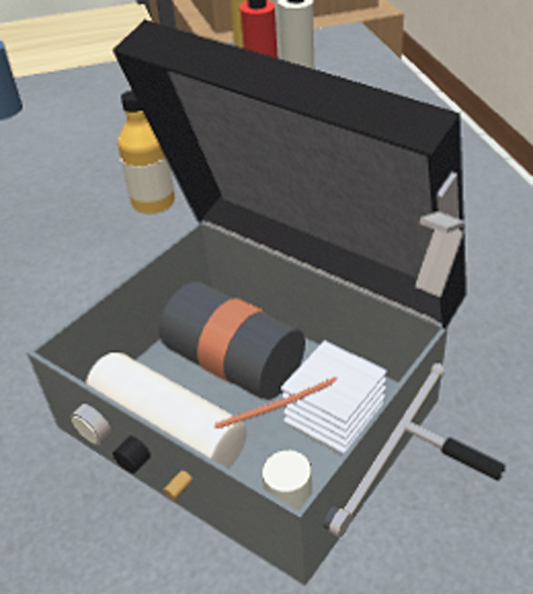

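```bash
cat >> h.py <<'E'
import pickle
from scipy.optimize import least_squares
def proj(d,P):
    P=np.atleast_2d(P); c=np.asarray(d['camera_from_world']); q=(P@c[:3,:3].T+c[:3,3])*[1,-1,-1]
    return cv2.projectPoints(q,np.zeros(3),np.zeros(3),np.asarray(d['camera_matrix']),np.asarray(d['D']))[0][:,0]
def boxT(p): return R.from_euler('z',p[2]).as_matrix(), np.array([p[0],p[1],.1])
def hoodpt(p,h,a=None):  # hood coords(m)->world
    a=p[3] if a is None else a
    A,t=boxT(p); return (np.atleast_2d(h)@R.from_euler('y',a).as_matrix().T)@A.T+t
def rodpt(p,u,v,a=None): # u along rod from pivot, v along -y off rod
    a=p[5] if a is None else a
    A,t=boxT(p); b=np.array([p[6]+u*np.cos(a),p[7]-v,p[8]+u*np.sin(a)]); return A@b+t
E
cat > fit.py <<'E'
from h import *
S=pickle.load(open('pics/scene0.pkl','rb'));D=pickle.load(open('pics/side0.pkl','rb'))
H=lambda x,y,z:('h',(x/1e3,y/1e3,z/1e3)); B=lambda k,y,z:('b',(k,y/1e3,z/1e3)); G=lambda u,v:('r',(u/1e3,v/1e3))
obs=[(S,H(-215,-140,40),(267.7,78)),(S,H(-215,-140,0),(244.7,77)),(S,H(-215,140,40),(409,18)),(S,H(-215,140,0),(388,19.3)),(S,H(0,140,40),(424,151.3)),(S,B(1,-140,0),(195.3,166.7)),
(S,G(95,87),(193.5,247.5)),(S,G(153,0),(266.5,231)),(S,G(0,0),(206,199)),
(D,H(-215,140,40),(222.7,70.7)),(D,H(-215,140,0),(206.6,85.4)),(D,H(-215,-140,40),(373.9,115.1)),(D,H(-215,-140,0),(359.8,134.6)),(D,B(1,-140,0),(298.3,311.7)),(D,B(1,140,0),(165.1,233.2)),(D,B(1,-140,-100),(299.8,344.4)),(D,H(0,-140,40),(377.3,203.9)),(D,B(0,-140,0),(367,219.5)),
(D,G(153,0),(363.2,240.5)),(D,G(0,0),(314.9,314.1)),(D,G(95,87),(395.4,288.3)),(D,G(95,37),(366.6,276.1))]
def pt(p,o):
    k,c=o
    if k=='h': return hoodpt(p,c)[0]
    if k=='b': A,t=boxT(p); return A@np.array([-p[4]*c[0],c[1],c[2]])+t
    return rodpt(p,*c)
f=lambda p:np.concatenate([proj(d,pt(p,o))[0]-z for d,o,z in obs])
best=min((least_squares(f,[.55,-.3,y,1.2,.215,.1,-.18,-.15,-.04],loss='soft_l1') for y in(-1,-.5,0,.5,1)),key=lambda s:s.cost)
p=best.x; np.save('p.npy',p); print(p.round(4),np.degrees(p[[2,3,5]]).round(1)); print(f(p).reshape(-1,2).round(1).tolist())
print('grip',rodpt(p,.095,.062),'grip66',rodpt(p,.095,.062,np.radians(66)),'tip',rodpt(p,.153,0),'tip66',rodpt(p,.153,0,np.radians(66)))
print('pivot',rodpt(p,0,.062),'edge',hoodpt(p,[-.215,0,.04]),'sockets',hoodpt(p,[-.15,-.155,0.02]))
E
python3 fit.py
```

```text
[ 0.5819  0.0937  0.6178  1.2829  0.2149  0.1745 -0.1826 -0.1487 -0.0452] [35.4 73.5 10. ]
[[-2.9, -0.7], [-1.0, -0.6], [0.6, -1.4], [-0.4, -1.1], [0.5, 0.3], [-1.3, -0.3], [-0.4, 0.3], [-0.2, 0.2], [-0.5, 0.2], [-1.8, -2.2], [-1.5, -2.0], [1.4, -1.2], [1.5, -0.5], [-0.4, -0.9], [-1.3, -1.9], [0.3, -0.2], [0.4, -1.5], [0.6, -0.1], [-0.5, -0.7], [0.8, -0.7], [-0.9, 1.1], [-0.4, -0.7]]
grip [ 0.63133733 -0.129593    0.07125068] grip66 [ 0.58657207 -0.16140459  0.1415438 ] tip [ 0.64198308 -0.04596725  0.08132052] tip66 [ 0.56988745 -0.09720065  0.19452944]
pivot [ 0.55507507 -0.18378734  0.05475698] edge [[0.56336267 0.08055201 0.31750793]] sockets [[ 0.65256279 -0.04621098  0.24950438]]
```

```bash
cat >> h.py <<'E'
def rel(pos,yaw_y=None,tip=None):
    s=r.get_state(); Q=R.from_quat(s['eef_rot'])
    print('t',round(s['clock'],2),'pos',s['tool_pos'].round(4),'F',np.round(s['contact_force'],1),'open',round(float(s['opening']),3))
    print('shift mm',(Q.inv().apply(np.array(pos)-s['tool_pos'])*1e3).round(1))
    if yaw_y is not None:
        y=np.array([np.cos(yaw_y),np.sin(yaw_y),0]);z=np.array([0,0,-1]);T=R.from_matrix(np.c_[np.cross(y,z),y,z])
        print('turn deg',np.degrees((Q.inv()*T).as_rotvec()).round(1))
E
python3 - <<'E'
from h import *
p=np.load('p.npy'); rel(rodpt(p,.095,.066)+[0,0,.1],p[2])
E
python3 -m pendant '[[-1,[0,0,0],[0,0,-10.2]],[-1,[0,0,0],[0,0,-10.2]],[-1,[0,0,0],[0,0,-10.2]],[-1,[0,0,0],[0,0,-10.2]],[-1,[0,0,0],[0,0,-10.2]],[-1,[0,0,0],[0,0,-10.2]],[-1,[0,0,0],[0,0,-10.2]],[-1,[0,0,0],[0,0,-10.2]]]'
python3 -m pendant '[[-1,[0,0,0],[0,0,-10.2]],[-1,[0,0,0],[0,0,-10.2]],[-1,[0,0,0],[0,0,0]]]'
python3 - <<'E'
from h import *
p=np.load('p.npy'); rel(rodpt(p,.095,.066)+[0,0,.1],p[2]); print(r.get_state()['q'])
E
```

```text
t 0.15 pos [ 0.2482 -0.5731  0.2381] F [-0.2 -0.3 -0.2] open 1.002
shift mm [ 528.7 -250.6   67.1]
turn deg [-1.00e-01 -1.00e-01 -1.02e+02]
clock: 1.15
tool_pos: [0.2482, -0.5734, 0.2384]
eef_rot: [0.606, 0.795, 0.0, -0.0]
contact_force: [0.2, 1.0, 0.2]
opening: 1.001
finger_force: 0.0
clock: 1.52
tool_pos: [0.2481, -0.5734, 0.2382]
eef_rot: [0.459, 0.888, 0.0, -0.0]
contact_force: [-0.2, 1.3, 0.3]
opening: 0.998
finger_force: 0.0
t 1.52 pos [ 0.2481 -0.5734  0.2382] F [-0.2  1.3  0.3] open 0.998
shift mm [136.7 569.2  67.4]
turn deg [ 0.  -0.  -0.1]
[ 1.45521155  0.76227974 -0.69213869  1.55060242  0.53986943  1.02807937
  1.2306424 ]
```

```bash

python3 -m pendant '[[-1,[11.4,47.4,0],[0,0,0]],[-1,[11.4,47.4,0],[0,0,0]],[-1,[11.4,47.4,0],[0,0,0]],[-1,[11.4,47.4,0],[0,0,0]],[-1,[11.4,47.4,0],[0,0,0]],[-1,[11.4,47.4,0],[0,0,0]]]'
python3 -m pendant '[[-1,[11.4,47.4,0],[0,0,0]],[-1,[11.4,47.4,0],[0,0,0]],[-1,[11.4,47.4,0],[0,0,0]],[-1,[11.4,47.4,0],[0,0,0]],[-1,[11.4,47.4,0],[0,0,0]],[-1,[11.4,47.4,0],[0,0,0]],[-1,[0,0,0],[0,0,0]]]'
python3 - <<'E'
from h import *
p=np.load('p.npy'); rel(rodpt(p,.095,.066)+[0,0,.1],p[2]); print(r.get_state()['q'])
s=r.get_state(); d=cams.snapshot('wrist'); S=cams.snapshot('scene')
T=np.eye(4);T[:3,:3]=R.from_quat(s['eef_rot']).as_matrix();T[:3,3]=s['tool_pos']
d['camera_from_world']=np.linalg.inv(T@d['tool_from_camera'])
im=d['img'][:,:,::-1].copy()
for v in(.037,.062,.087):
    cv2.circle(im,tuple(int(round(c)) for c in proj(d,rodpt(p,.095,v))[0]),3,(0,0,255),1)
cv2.circle(im,tuple(int(round(c)) for c in proj(d,rodpt(p,.153,0))[0]),3,(0,255,0),1)
cv2.imwrite('pics/w1.png',np.vstack([im,S['img'][:,:,::-1]])[:,:,:] if 0 else cv2.resize(np.vstack([im,S['img'][:,:,::-1]]),(480,600),interpolation=cv2.INTER_AREA))
E
```

```text
clock: 2.28
tool_pos: [0.4414, -0.3518, 0.2388]
eef_rot: [0.46, 0.888, -0.0, 0.0]
contact_force: [-0.1, 0.1, 0.1]
opening: 1.0
finger_force: 0.0
clock: 3.15
tool_pos: [0.6349, -0.1265, 0.2389]
eef_rot: [0.457, 0.89, 0.002, 0.0]
contact_force: [-1.0, -1.1, 0.2]
opening: 0.998
finger_force: 0.0
t 3.15 pos [ 0.6349 -0.1265  0.2389] F [-1.  -1.1  0.2] open 0.998
shift mm [-4.6 -5.  67.6]
turn deg [ 0.2 -0.1  0.2]
[ 0.45220731  0.77794848 -0.63235978  1.48001434  0.49571323  1.04491023
  0.3290657 ]
```

View pics/w1.png

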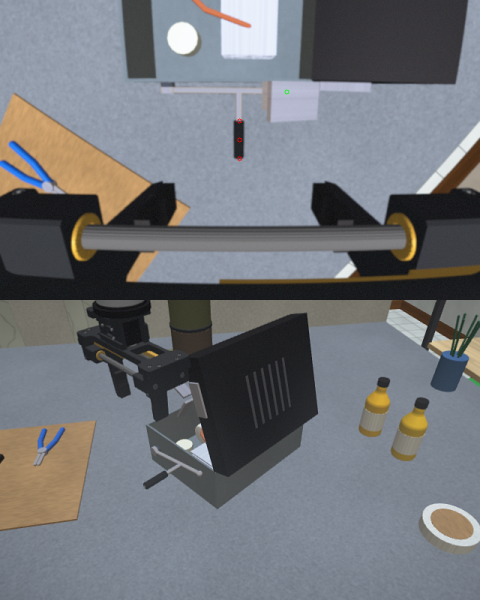

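```bash
python3 - <<'E'
from h import *
p=np.load('p.npy'); s=r.get_state(); d=cams.snapshot('wrist')
print(d['tool_from_camera'].round(3).tolist())
T=np.eye(4);T[:3,:3]=R.from_quat(s['eef_rot']).as_matrix();T[:3,3]=s['tool_pos']
W=T@d['tool_from_camera']; A,t=boxT(p)
print('tool x,y in box',(A.T@T[:3,:3]).round(2).tolist(),'cam in box',A.T@(W[:3,3]-t),'tcp in box',A.T@(T[:3,3]-t))
for px in [(423,162),(363,163),(493,121)]:
    u=cv2.undistortPoints(np.array([[px]],float),np.asarray(d['camera_matrix']),np.asarray(d['D']))[0,0]
    g=W[:3,:3]@np.array([u[0],-u[1],-1])
    for z in(.2,.25,.28):
        P=W[:3,3]+g*(z-W[2,3])/g[2]; print(px,z,(A.T@(P-t)).round(3))
E
```

```text
[[0.001, 0.961, 0.275, 0.071], [1.0, -0.0, -0.001, 0.0], [-0.001, 0.275, -0.961, -0.147], [0.0, 0.0, 0.0, 1.0]]
tool x,y in box [[0.0, 1.0, -0.0], [1.0, -0.0, -0.0], [-0.0, -0.0, -1.0]] cam in box [-0.08932996 -0.14211658  0.28532437] tcp in box [-0.08963439 -0.21346466  0.13839325]
(423, 162) 0.2 [-0.034 -0.171  0.1  ]
(423, 162) 0.25 [-0.049 -0.163  0.15 ]
(423, 162) 0.28 [-0.058 -0.158  0.18 ]
(363, 163) 0.2 [-0.068 -0.171  0.1  ]
(363, 163) 0.25 [-0.074 -0.163  0.15 ]
(363, 163) 0.28 [-0.077 -0.159  0.18 ]
(493, 121) 0.2 [ 0.004 -0.147  0.1  ]
(493, 121) 0.25 [-0.021 -0.146  0.15 ]
(493, 121) 0.28 [-0.036 -0.145  0.18 ]
```

```bash

python3 -m pendant '[[-1,[0,0,0],[0,10,0]],[-1,[0,0,0],[0,10,0]],[-1,[0,0,0],[0,10,0]],[-1,[0,0,0],[0,10,0]],[-1,[0,0,0],[0,0,0]]]'
python3 - <<'E'
from h import *
p=np.load('p.npy'); Q=R.from_quat(r.get_state()['eef_rot']); z=Q.apply([0,0,1]); A,_=boxT(p);print(A.T@z,r.pinch_z)
g=rodpt(p,.095,.064)+r.pinch_z*z
rel(g-.06*z); rel(g)
E
```

```text
clock: 3.92
tool_pos: [0.6318, -0.1364, 0.2336]
eef_rot: [0.435, 0.833, 0.156, -0.306]
contact_force: [-0.1, 0.3, -0.6]
opening: 1.001
finger_force: 0.0
[-3.89762635e-04  6.44446465e-01 -7.64649333e-01] 0.0187
t 3.92 pos [ 0.6318 -0.1364  0.2336] F [-0.1  0.3 -0.6] open 1.001
shift mm [-101.7    4.5   85.3]
t 3.92 pos [ 0.6318 -0.1364  0.2336] F [-0.1  0.3 -0.6] open 1.001
shift mm [-101.7    4.5  145.3]
```

```bash

python3 -m pendant '[[-1,[-34,1.5,28],[0,0,0]],[-1,[-34,1.5,28],[0,0,0]],[-1,[-34,1.5,29],[0,0,0]],[-1,[0,0,20],[0,0,0]],[-1,[0,0,20],[0,0,0]],[-1,[0,0,15],[0,0,0]],[-1,[0,0,0],[0,0,0]]]'
python3 - <<'E'
from h import *
p=np.load('p.npy'); Q=R.from_quat(r.get_state()['eef_rot']); z=Q.apply([0,0,1])
rel(rodpt(p,.095,.064)+r.pinch_z*z)
E
```

```text
clock: 4.8
tool_pos: [0.6287, -0.1197, 0.0673]
eef_rot: [0.43, 0.836, 0.156, -0.303]
contact_force: [-0.2, 0.4, -0.1]
opening: 1.0
finger_force: 0.0
t 4.8 pos [ 0.6287 -0.1197  0.0673] F [-0.2  0.4 -0.1] open 1.0
shift mm [-6.3 -3.6  8.2]
```

```bash

python3 -m pendant '[[-1,[-6,-3.5,8],[0,0,0]],[-1,[0,0,0],[0,0,0]],[1,[0,0,0],[0,0,0]],[1,[0,0,0],[0,0,0]],[1,[0,0,0],[0,0,0]],[1,[0,0,0],[0,0,0]],[1,[0,0,0],[0,0,0]],[1,[0,0,0],[0,0,0]]]' 8
python3 - <<'E'
from h import *
p=np.load('p.npy'); s=r.get_state();Q=R.from_quat(s['eef_rot']); M=Q.as_matrix(); A,t=boxT(p)
g=s['tool_pos']-r.pinch_z*M[:,2]; b=A.T@(g-t); print('grasp in box',b,'rod angle',np.degrees(np.arctan2(b[2]-p[8],b[0]-p[6])), 'rad',np.hypot(b[2]-p[8],b[0]-p[6]),s['opening']*88)
# arc in tool axes from p[5] to 66deg
a0=p[5]; prev=None
for a in np.linspace(a0,np.radians(65.5),15):
    P=rodpt(p,.095,.064,a)
    if prev is not None: print((M.T@(P-prev)*1e3).round(1).tolist())
    prev=P
E
```

```text
clock: 5.8
tool_pos: [0.6263, -0.1217, 0.0559]
eef_rot: [0.431, 0.835, 0.157, -0.304]
contact_force: [-0.8, 0.2, 0.5]
opening: 0.342
finger_force: 0.0
grasp in box [-0.08849253 -0.21332013 -0.02975137] rod angle 9.35014233161059 rad 0.09535232145746958 30.109296182093104
[4.1, -1.4, -4.9]
[4.1, -1.8, -4.8]
[4.0, -2.2, -4.7]
[3.9, -2.7, -4.6]
[3.7, -3.1, -4.5]
[3.6, -3.5, -4.3]
[3.4, -3.8, -4.1]
[3.2, -4.2, -3.9]
[3.1, -4.5, -3.6]
[2.8, -4.9, -3.4]
[2.6, -5.2, -3.1]
[2.4, -5.4, -2.8]
[2.1, -5.7, -2.5]
[1.9, -5.9, -2.2]
```

Still closing (30 mm open); finish closing.

```bash

python3 -m pendant '[[1,[0,0,0],[0,0,0]],[1,[0,0,0],[0,0,0]],[1,[0,0,0],[0,0,0]],[1,[0,0,0],[0,0,0]]]' 8
```

```text
clock: 6.3
tool_pos: [0.6252, -0.1224, 0.0554]
eef_rot: [0.431, 0.835, 0.156, -0.305]
contact_force: [-4.4, -2.4, -1.1]
opening: 0.149
finger_force: 8.0
```

```bash

python3 -m pendant '[[1,[4.1,-1.4,-4.9],[0,0,0]],[1,[4.1,-1.8,-4.8],[0,0,0]],[1,[4,-2.2,-4.7],[0,0,0]],[1,[3.9,-2.7,-4.6],[0,0,0]],[1,[3.7,-3.1,-4.5],[0,0,0]],[1,[3.6,-3.5,-4.3],[0,0,0]],[1,[3.4,-3.8,-4.1],[0,0,0]],[1,[0,0,0],[0,0,0]]]' 8
cat > ang.py <<'E'
from h import *
p=np.load('p.npy'); s=r.get_state();Q=R.from_quat(s['eef_rot']); M=Q.as_matrix(); A,t=boxT(p)
g=s['tool_pos']-r.pinch_z*M[:,2]; b=A.T@(g-t); print('grasp in box',b,'rod angle',np.degrees(np.arctan2(b[2]-p[8],b[0]-p[6])), 'rad',np.hypot(b[2]-p[8],b[0]-p[6]),'Fbox',A.T@np.array(s['contact_force']))
E
python3 ang.py
```

```text
clock: 7.3
tool_pos: [0.6087, -0.1342, 0.0962]
eef_rot: [0.431, 0.835, 0.154, -0.305]
contact_force: [-7.1, -2.7, -6.9]
opening: 0.148
finger_force: 8.0
grasp in box [-0.10999883 -0.21330656  0.01056537] rod angle 37.55780888843536 rad 0.09155496125686637 Fbox [-7.3954388   1.93545335 -6.93037761]
```

```bash

python3 -m pendant '[[1,[2,-6.6,-2.5],[0,0,0]],[1,[3.1,-4.5,-3.6],[0,0,0]],[1,[2.8,-4.9,-3.4],[0,0,0]],[1,[2.6,-5.2,-3.1],[0,0,0]],[1,[0,0,0],[0,0,0]]]' 8
python3 ang.py; python3 - <<'E'
from h import *
for n in ['scene','side']:
    d=cams.snapshot(n); pickle.dump(d,open(f'pics/{n}1.pkl','wb'))
    cv2.imwrite(f'pics/{n}1.png',d['img'][:,:,::-1])
a=cv2.imread('pics/scene1.png')[60:260,130:400];b=cv2.imread('pics/side1.png')[60:360,200:500]
cv2.imwrite('pics/c4.png',np.hstack([cv2.resize(a,(405,300)),cv2.resize(b,(395,395))[:300] if 0 else cv2.resize(b,(300,300))]))
E
```

```text
clock: 7.92
tool_pos: [0.5937, -0.1448, 0.1148]
eef_rot: [0.431, 0.835, 0.157, -0.304]
contact_force: [-3.7, 0.7, -3.8]
opening: 0.15
finger_force: 8.0
grasp in box [-0.12848255 -0.21329408  0.02909175] rod angle 53.95559415755975 rad 0.09193461790410318 Fbox [-2.59112335  2.7103879  -3.78635031]
```

View pics/c4.png

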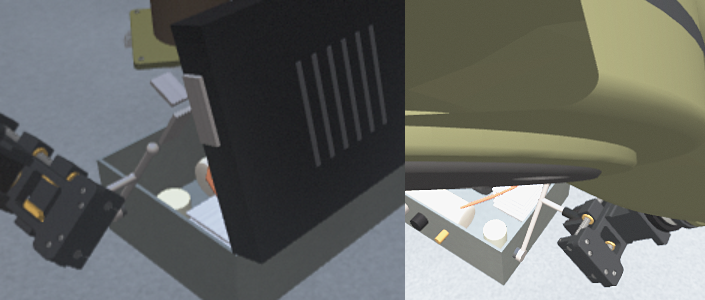

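```bash

python3 -m pendant '[[1,[2.4,-5.4,-2.8],[0,0,0]],[1,[2.1,-5.7,-2.5],[0,0,0]],[1,[0.8,-2,-1],[0,0,0]],[1,[0,0,0],[0,0,0]]]' 8
python3 ang.py; cat > ball.py <<'E'
import sys
from h import *
p=np.load('p.npy')
def pix(d,c,w=14):
    return [round(float(np.degrees(least_squares(lambda a:proj(d,rodpt(p,.153,0,a[0]))[0]-c,[1.]).x[0])),1)]
d0=pickle.load(open('pics/scene1.pkl','rb')); print('prev ang from (232,158):',pix(d0,(232,158)))
d=cams.snapshot('scene'); im=d['img'][:,:,::-1].copy()
print({a:proj(d,rodpt(p,.153,0,np.radians(a)))[0].round(1).tolist() for a in(56,60,64,68)})
im=cv2.resize(im[90:220,150:310],None,fx=5,fy=5,interpolation=cv2.INTER_CUBIC)[:600]
for a in(60,64,68):
    c=(proj(d,rodpt(p,.153,0,np.radians(a)))[0]-[150,90]+.5)*5
    cv2.drawMarker(im,tuple(int(x) for x in c),(0,0,255),0,9,1)
cv2.imwrite('pics/c5.png',im)
E
python3 ball.py
```

```text
clock: 8.52
tool_pos: [0.5835, -0.152, 0.1231]
eef_rot: [0.431, 0.835, 0.157, -0.304]
contact_force: [-0.2, 1.6, -1.2]
opening: 0.149
finger_force: 8.0
grasp in box [-0.14102193 -0.21327633  0.03737401] rod angle 63.29777116896382 rad 0.0924796151238107 Fbox [ 0.7913664   1.42450045 -1.24156506]
prev ang from (232,158): [54.2]
{56: [230.1, 155.1], 60: [225.5, 149.1], 64: [220.9, 143.5], 68: [216.1, 138.1]}
```

View pics/c5.png

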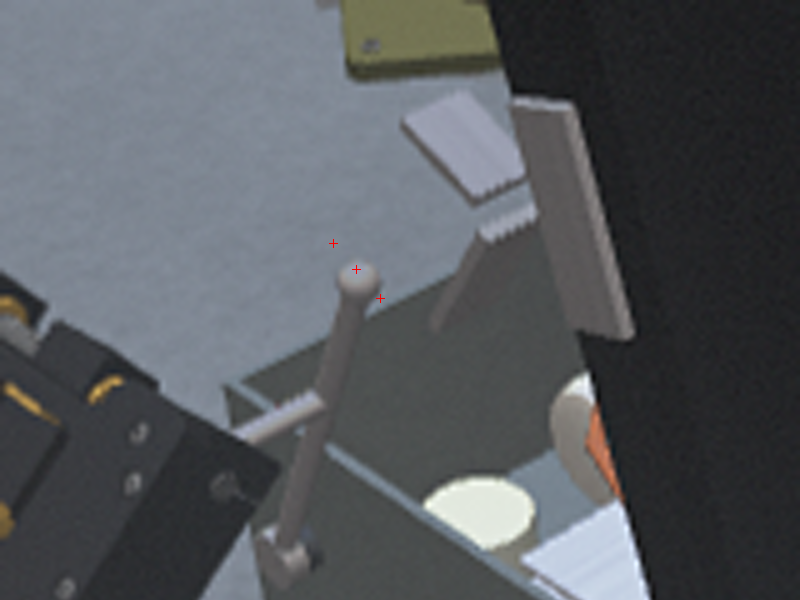

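```bash

python3 -m pendant '[[1,[0.9,-3,-1],[0,0,0]],[1,[0,0,0],[0,0,0]],[0.2,[0,0,0],[0,0,0]],[0.2,[0,0,0],[0,0,0]],[0.2,[0,0,0],[0,0,0]],[0.2,[0,0,0],[0,0,0]],[0.2,[0,0,0],[0,0,0]],[0.2,[0,0,0],[0,0,0]]]' 8
python3 ang.py
python3 - <<'E'
from h import *
p=np.load('p.npy')
a=p[3]
for h in([-.215,-.1,.04],[-.2,-.1,.04],[-.2,-.1,.1]): print(hoodpt(p,h)[0].round(3))
E
```

```text
clock: 9.57
tool_pos: [0.5808, -0.154, 0.1235]
eef_rot: [0.431, 0.835, 0.157, -0.304]
contact_force: [0.6, -0.3, -0.4]
opening: 0.396
finger_force: 0.0
grasp in box [-0.14432091 -0.21332024  0.03787054] rod angle 65.28343215114302 rad 0.09149572103277058 Fbox [ 0.34147805 -0.56675923 -0.39584869]
[ 0.621 -0.001  0.318]
[0.625 0.002 0.303]
[0.672 0.035 0.32 ]
```

```bash

python3 -m pendant '[[0.2,[0,0,-20],[0,0,0]],[0.2,[0,0,-40],[0,0,0]],[0.2,[0,0,-50],[0,0,0]],[1,[32,0,-38],[0,0,0]],[1,[32,0,-38],[0,0,0]],[1,[32,0,-38],[0,0,0]],[1,[32,0,-38],[0,0,0]],[1,[0,0,0],[0,0,0]]]' 8
python3 -m pendant '[[1,[0,0,0],[0,-10,0]],[1,[0,0,0],[0,-10,0]],[1,[0,0,0],[0,-10,0]],[1,[0,0,0],[0,-10,0]],[1,[0,0,0],[0,0,0]]]'
cat > tgt.py <<'E'
import sys
from h import *
p=np.load('p.npy');A,t=boxT(p); b=np.array([float(v) for v in sys.argv[1:4]])
s=r.get_state(); print('tcp box',(A.T@(s['tool_pos']-t)).round(4),'Fbox',A.T@np.array(s['contact_force']))
rel(A@b+t,p[2])
E
python3 tgt.py .06 -.1 .3
```

```text
clock: 10.58
tool_pos: [0.6083, -0.2013, 0.4004]
eef_rot: [0.434, 0.837, 0.16, -0.292]
contact_force: [-0.2, 0.0, -0.4]
opening: 0.005
finger_force: 0.0
clock: 11.2
tool_pos: [0.6057, -0.1976, 0.3956]
eef_rot: [0.459, 0.888, 0.001, 0.006]
contact_force: [-0.5, 0.1, -0.0]
opening: 0.002
finger_force: 0.0
tcp box [-0.1493 -0.2513  0.2956] Fbox [-0.39471079  0.39098232 -0.03790044]
t 11.2 pos [ 0.6057 -0.1976  0.3956] F [-0.5  0.1 -0. ] open 0.002
shift mm [151.6 209.1  -4.1]
turn deg [ 0.5  0.5 -0.1]
```

```bash

python3 -m pendant '[[1,[10,50,-2],[0,0,0]],[1,[30,50,-2],[0,0,0]],[1,[35,50,0],[0,0,0]],[1,[38,50,0],[0,0,0]],[1,[38,9,0],[0,0,0]],[1,[0,0,0],[0,0,0]]]'
python3 tgt.py .05 -.1 .2; python3 - <<'E'
from h import *
p=np.load('p.npy')
for n in ['scene','side']:
    d=cams.snapshot(n); cv2.imwrite(f'pics/{n}2.png',d['img'][:,:,::-1])
a=cv2.imread('pics/scene2.png');b=cv2.imread('pics/side2.png')
cv2.imwrite('pics/c6.png',cv2.resize(np.hstack([a[:300,80:480],b[:300,160:560]]),(800,300)))
E
```

```text
clock: 11.95
tool_pos: [0.6925, 0.0459, 0.3985]
eef_rot: [0.46, 0.888, 0.002, 0.005]
contact_force: [0.8, -1.3, -0.3]
opening: 0.005
finger_force: 0.0
tcp box [ 0.0625 -0.1031  0.2985] Fbox [-0.0505829  -1.51817838 -0.32553677]
t 11.95 pos [0.6925 0.0459 0.3985] F [ 0.8 -1.3 -0.3] open 0.005
shift mm [  3.8 -13.4  98.4]
turn deg [ 0.5  0.4 -0.1]
```

View pics/c6.png

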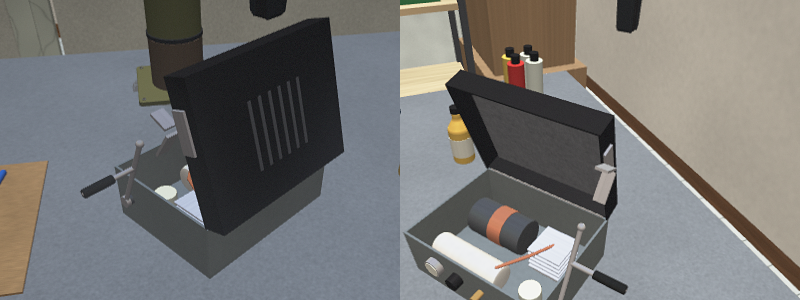

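```bash

python3 -m pendant '[[1,[0,0,30],[0,0,0]],[1,[0,0,40],[0,0,0]],[1,[0,0,28],[0,0,0]],[1,[0,-15,0],[0,0,0]],[1,[0,-10,0],[0,0,0]],[1,[0,-5,0],[0,0,0]],[1,[0,-5,0],[0,0,0]],[1,[0,-5,0],[0,0,0]]]'
python3 tgt.py -.05 -.1 .2
```

```text
clock: 13.05
tool_pos: [0.6614, 0.0183, 0.302]
eef_rot: [0.462, 0.887, 0.002, 0.008]
contact_force: [-0.4, 0.3, 0.1]
opening: 0.009
finger_force: 0.0
tcp box [ 0.0211 -0.1075  0.202 ] Fbox [-0.10137172  0.46748883  0.11697045]
t 13.05 pos [0.6614 0.0183 0.302 ] F [-0.4  0.3  0.1] open 0.009
shift mm [  7.  -71.2   1.1]
turn deg [ 0.6  0.7 -0.5]
```

```bash

python3 -m pendant '[[1,[0,-5,2],[0,0,0]],[1,[0,-5,2],[0,0,0]],[1,[0,-4,2],[0,0,0]],[1,[0,-4,2],[0,0,0]],[1,[0,-4,2],[0,0,0]],[1,[0,-4,0],[0,0,0]],[1,[0,-4,0],[0,0,0]],[1,[0,-4,0],[0,0,0]]]'
python3 tgt.py -.05 -.1 .19
cat > look.py <<'E'
import sys
from h import *
a,b=[cams.snapshot(n)['img'][:,:,::-1] for n in('scene','side')]
cv2.imwrite(f'pics/{sys.argv[1]}.png',np.hstack([a[:300,80:480],b[:350,160:560][50:]]))
E
python3 look.py c7
```

```text
clock: 14.05
tool_pos: [0.6338, -0.001, 0.2915]
eef_rot: [0.462, 0.887, 0.002, 0.008]
contact_force: [1.4, 1.7, 0.1]
opening: 0.006
finger_force: 0.5
tcp box [-0.0126 -0.1073  0.1915] Fbox [2.10769379 0.54714466 0.13741583]
t 14.05 pos [ 0.6338 -0.001   0.2915] F [1.4 1.7 0.1] open 0.006
shift mm [  7.  -37.5   1. ]
turn deg [ 0.6  0.7 -0.4]
```

View pics/c7.png

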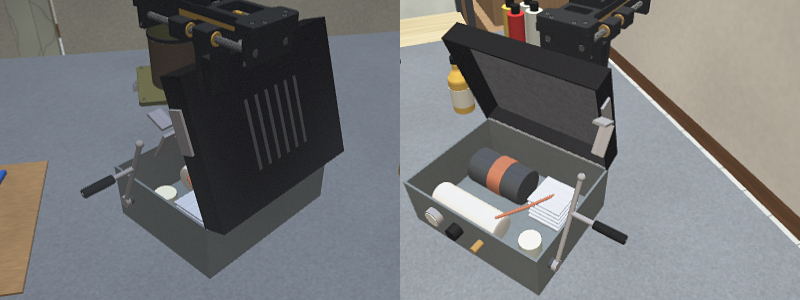

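```bash

python3 -m pendant '[[1,[0,-4,0],[0,0,0]],[1,[0,-4,0],[0,0,0]],[1,[0,-4,1],[0,0,0]],[1,[0,-4,1],[0,0,0]],[1,[0,-4,1],[0,0,0]]]'
python3 tgt.py -.05 -.1 .19
```

```text
clock: 14.78
tool_pos: [0.617, -0.013, 0.2882]
eef_rot: [0.462, 0.887, 0.001, 0.008]
contact_force: [0.4, 0.2, 0.5]
opening: 0.006
finger_force: 0.4
tcp box [-0.0332 -0.1073  0.1882] Fbox [ 0.42160242 -0.02214012  0.51634724]
t 14.78 pos [ 0.617  -0.013   0.2882] F [0.4 0.2 0.5] open 0.006
shift mm [  7.1 -16.9  -2.1]
turn deg [ 0.6  0.7 -0.5]
```

```bash

python3 -m pendant '[[1,[0,-4,1],[0,0,0]],[1,[0,-4,1],[0,0,0]],[1,[0,-2,1],[0,0,0]],[1,[0,0,0],[0,0,0]]]'
python3 tgt.py -.05 -.1 .19; python3 look.py c8
```

```text
clock: 15.28
tool_pos: [0.6088, -0.0186, 0.2848]
eef_rot: [0.462, 0.887, 0.001, 0.008]
contact_force: [0.9, -0.2, 0.4]
opening: 0.003
finger_force: 0.0
tcp box [-0.0431 -0.1072  0.1848] Fbox [ 0.62705851 -0.72928868  0.39206674]
t 15.28 pos [ 0.6088 -0.0186  0.2848] F [ 0.9 -0.2  0.4] open 0.003
shift mm [ 7.1 -6.9 -5.3]
turn deg [ 0.5  0.7 -0.5]
```

View pics/c8.png

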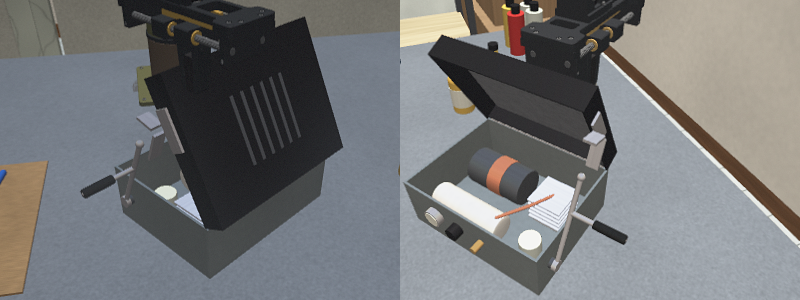

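```bash

cat > hang.py <<'E'
from h import *
p=np.load('p.npy')
def best(d):
    g=d['img'].max(2)<52; out=[]
    for a in np.arange(0,80,1.):
        c=np.array([[x,y,z] for x in(-.215,0) for y in(-.14,.14) for z in(0,.04)])
        h=cv2.convexHull(proj(d,hoodpt(p,c,np.radians(a))).astype(np.float32)).astype(np.int32)
        m=np.zeros(g.shape,np.uint8); cv2.fillConvexPoly(m,h,1); m=m>0
        roi=np.s_[0:300,150:460]
        out.append(((m&g)[roi].sum()/(m|g)[roi].sum(),a))
    return [(round(float(s),3),float(a)) for s,a in sorted(out)[::-1][:4]]
if __name__=='__main__':
    print('ref',best(pickle.load(open('pics/scene0.pkl','rb')))); print('now',best(cams.snapshot('scene')))
E
python3 -m pendant '[[1,[0,0,0],[0,0,0]],[1,[0,0,0],[0,0,0]],[1,[0,0,0],[0,0,0]],[1,[0,0,0],[0,0,0]],[1,[0,0,0],[0,0,0]],[1,[0,0,0],[0,0,0]],[1,[0,0,0],[0,0,0]],[1,[0,0,0],[0,0,0]]]'
python3 hang.py
```

```text
clock: 16.38
tool_pos: [0.6091, -0.0185, 0.2851]
eef_rot: [0.462, 0.887, 0.002, 0.008]
contact_force: [-0.1, 0.7, -0.1]
opening: 0.003
finger_force: 0.0
ref [(0.874, 74.0), (0.872, 73.0), (0.865, 75.0), (0.865, 72.0)]
now [(0.769, 52.0), (0.765, 51.0), (0.764, 53.0), (0.76, 54.0)]
```

```bash

python3 -m pendant '[[1,[0,5,-15],[0,0,0]],[1,[0,5,-40],[0,0,0]],[1,[0,0,-55],[0,0,0]],[1,[0,0,-55],[0,0,0]],[1,[0,0,-40],[0,0,0]],[1,[0,0,0],[0,0,0]],[1,[0,0,0],[0,0,0]]]'
python3 hang.py
```

```text
clock: 17.3
tool_pos: [0.6137, -0.0118, 0.4891]
eef_rot: [0.462, 0.887, 0.001, 0.007]
contact_force: [-0.1, 0.1, 0.1]
opening: 0.008
finger_force: 0.0
ref [(0.874, 74.0), (0.872, 73.0), (0.865, 75.0), (0.865, 72.0)]
now [(0.843, 39.0), (0.838, 40.0), (0.837, 38.0), (0.835, 41.0)]
```

```bash

python3 - <<'E'
from h import *
pickle.dump(cams.snapshot('scene'),open('pics/e.pkl','wb'))
E
python3 -m pendant '[[1,[0,0,0],[0,0,0]],[1,[0,0,0],[0,0,0]],[1,[0,0,0],[0,0,0]],[1,[0,0,0],[0,0,0]],[1,[0,0,0],[0,0,0]],[1,[0,0,0],[0,0,0]],[1,[0,0,0],[0,0,0]],[1,[0,0,0],[0,0,0]]]'
python3 hang.py; python3 - <<'E'
from h import *
a=pickle.load(open('pics/e.pkl','rb'))['img'].astype(int);b=cams.snapshot('scene')['img'].astype(int)
print('changed px',(abs(a-b).max(2)>40)[60:300,150:460].sum())
E
```

```text
clock: 18.4
tool_pos: [0.6141, -0.0117, 0.4901]
eef_rot: [0.462, 0.887, 0.002, 0.008]
contact_force: [0.6, 0.1, -0.1]
opening: 0.007
finger_force: 0.0
ref [(0.874, 74.0), (0.872, 73.0), (0.865, 75.0), (0.865, 72.0)]
now [(0.843, 39.0), (0.838, 40.0), (0.838, 38.0), (0.836, 41.0)]
changed px 0
```

```bash
python3 -c "
from plant import r
print(r.finish_job())"
```

```text
the job is handed in; nothing more can be done
None
```

The job is handed in: I swung the prop rod up to about 65° and tipped the hood, which came to rest at about 39–40° (40° when propped) and did not move over the next second, with the arm clear; I checked that final rest from camera measurements only, not by viewing a picture.

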